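# Opening a plaster mould with a wedge

## Robot

A 6-joint arm with a two-finger parallel gripper is mounted at the origin on the work surface. World frame = base frame: x ahead of the robot, y to its left, z up, the work surface at z = 0. Lengths are in m, angles in rad, forces in N, time in s.
With the tool pointing down it reaches from about 0.3 to 0.875 m from the base axis. Payload 6.4 kg.
Tool frame: the origin (TCP) lies at the very end of the fingers, on their centre line; the grasp point (between the pads) lies 19 mm behind it; z points along the fingers, y is the line along which they close (so a half turn about z gives the same grasp; the last joint's range is limited). The gripper opens to 85 mm and grips with 20 to 120 N. Pads are 22 mm wide; open, the fingers measure 114 mm over their backs; the gripper's body (76 mm by 85 mm) begins 54 mm behind the grasp point. The pads swing forward as they close: fully open they stand 13 mm farther back than shut.
Start: joints at [1.042, 0.181, 1.607, -0, 1.354, -0.206], TCP at [0.182, 0.545, 0.231] pointing down, gripper open.
Joint ranges: [-2.99, 2.99], [-0.89, 2.07], [0.3, 2.58], [-1.14, 4.28], [0, 2.63], [-3.12, 3.12]. Speed limits (rad/s): [2.57, 2.57, 3.01, 3.14, 3.14, 3.14].

## Interface

Orientations are given as a unit quaternion [w, x, y, z].
In Python, from bench import ctrl gives the robot as it stands.
- The arm moves only by the tool jog_arm, never from a script. Its argument "series" is a list that holds one entry, the list of rows, each a list of 7 numbers: the shift along the tool's x, y, z in mm, then the turn, a rotation vector about the tool's x, y, z in rad, then the finger opening in mm, from 0 to 85.4. In form: [[[tx, ty, tz, rx, ry, rz, gripper], ...]]. A call has exactly 10 rows; each row shifts and turns the commanded pose from where the row before left it, along the tool's axes as they then stand; what a row does not reach is not made up. A row lasts 1/10 s, in which the tool goes at most 50 mm and 8.59 degrees, less where a joint would pass 70% of its speed; a pose out of reach is approached as far as the arm can. A call with a gripper value outside its range is refused whole. The fingers move at their own pace and stop on an object; the grip force is fixed at half the most. Time passes only in rows, so rows that do not move let the fingers close, or fill a call up. It gives the time, the measured TCP pose, the force, the opening and the grip force at its end, in the units of the state.
- ctrl.get_obs(): the state, without advancing time (a new reading comes with each control period).
- ctrl.camera(name): name is "scene" or "top" or "wrist"; returns a dict with "frame" (480x640x3 uint8, blue, green, red), "z_map" (480x640 float32, m along the optical axis (not along the pixel's ray), 0 where there is no reading), "fx", "fy", "cx", "cy" (pixels), "k1" (the pictures are not rectified: a ray, as slopes to the right and down, at radius r is drawn at 1 + k1 r^2 times it, then the intrinsics apply), "xyz" and "rotation" of the camera in the world. Camera axes: x right, y down, z forward; pixel columns grow to the right and rows downward; lengths in m; the calibration is good to about 2 mm. A picture is of the moment at which its call begins.
- ctrl.hand_in(): hands the job in; it is judged then, once.
The state is a dict: "time_s": time; "q": joint angles; "dq": joint speeds; "joint_efforts": joint torques, N m; "eef_pos": TCP position; "eef_rot": TCP orientation; "wrist_force": force on the tool from outside, world axes, zero at the start; "torque": the same for the moment, N m; "opening": opening from 0.0 (shut) to 1.0 (fully open); "grasp_force": force on a finger pad.
Only numpy, scipy, OpenCV 4.12 (cv2) and the standard library are available. Lean on these libraries where they do the work, as an engineer would, in place of code of your own. Each camera call takes 0.05 s, during which the arm holds its last target. There are 200 camera calls.

## Task

Take the double-ended wedge from the tool tray and ease the upper half of the plaster mould up off the lower one: work the wedge slowly and gently into the pry notches at its left and right ends by turns, so that the suction lets go without chipping the soft plaster, and never let one end get more than about 4 mm ahead of the other. When both ends stand 5 to 10 mm open and about level, lay the wedge back flat in the tray; let nothing but the wedge touch the mould, and leave the other things where they are.

Things in the scene. Friction and masses are not known exactly. Their poses are not given: they have to be found in the camera images.
- mould_base: lower half of a two-part plaster mould, fixed to the bench: block 110 mm (x) by 230 mm (y) with a flat top, the seam plane, 45 mm above the origin (centre of the footprint; its height varies by 10 mm). z up, y towards its left end. A plywood cradle round it, 134 by 254 mm, ends 25 mm below the seam plane. At both ends the flat top reaches 30 mm beyond the upper half
- mould_top: upper half, loose plaster block 100 mm (x) by 170 mm (y) by 42 mm high, about 0.6 kg, origin at the centre of its underside, axes as the lower half. Four hidden dowels, travel 16 mm, are a press fit in the lower half and keep it at whatever height it was eased to. The plaster chips if the wedge bears on it with over 25 N; canted by over 0.03 rad (5 mm end to end) it binds and the cast breaks
- lip_left (a point): middle of the upper half's lower edge at its left (+y) end; its height over the seam plane tells how far this end is open (0: closed). Pry notch here: 40 mm wide, 30 mm deep, floor the seam plane, roof 3.5 mm above this point. Suction: the end starts up at about 8 N of lift and takes 2 N more per mm/s of rise, so push slowly (0.6 to 0.9 of the lift). The other end, if up, sinks a sixth as much
- lip_right (a point): the same at the right (-y) end, with a like pry notch
- ledge_left (a point): point on the seam plane in the middle of the left ledge, the flat top of the lower half that reaches 30 mm out from the upper half's end face; this point is 15 mm outside that face. The wedge can be laid on the ledge and slid into the notch
- ledge_right (a point): the same on the right ledge
- wedge: double-ended steel wedge, 164 mm long (its x), 0.15 kg, origin at the centre of its flat underside. In the middle a wooden grip 44 mm long, 16 mm wide (y), from 1.5 to 26 mm above the underside. On either side a blade 60 mm long, 20 mm wide, 14 mm thick at the grip, 2 mm at the tip: upper face sloping 1 in 5, friction on plaster 0.2. Both ends alike: it need not be turned between the mould ends
- tray: open wooden tool tray fixed to the bench, 180 mm (x) by 250 mm (y), walls 5 mm thick and 20 mm high, floor 5 mm above its origin (centre of the underside). The wedge lies along its y in the half nearer the robot, two other tools in the farther half
- modelling_tool: thin double-ended modelling tool, wooden shaft and steel blade, 196 mm long, 10 mm thick, in the tray; origin at the middle of its underside; a bystander
- flat_brush: flat brush, 12 mm wide red handle, steel ferrule, 168 mm long, 10 mm thick, in the tray; origin near its middle, underside; a bystander
- tin_can: empty ribbed food tin, 76 mm across, 105 mm high; origin centre of its base; a bystander
- plaster_bowl: black rubber bowl, 124 mm across, 60 mm high; origin centre of its base; a bystander
- pigment_jar: jar with black cap, 60 mm across, 85 mm high; origin centre of its base; a bystander
- rosette: round plaster rosette cast, 72 mm across, 18 mm high; origin centre of its base; a bystander
- mallet: small wooden hammer lying on the bench; origin near its middle, underside; a bystander
Mind the look-alikes: they are no part of the job. Several things have the shape of the wedge; the one meant has the colours described above.

How it is judged:
By the outcome, as a careful person would: the job done as asked, in the order asked, and still so for the second after the job is handed in, with the robot touching nothing.
It also fails if it takes over 72 s, if anything falls off the work surface, if the arm or the gripper's body presses on something with over 40 N, if the wrist force passes 120 N, or if a joint passes its speed limit or range.

## Working session

There is one attempt and no reset: what is moved stays moved. The work goes in short steps, Python scripts to look and compute and a tool call to move; the robot and the scene stay as the last step left them, time stands still between calls to the robot, and variables do not carry over. Pictures are saved under pics/ and viewed, at most 10 in all, crops included, and the job is handed in when it is done.

Besides the shell and the picture viewer there is one more tool, called after "Request:" by a JSON object that holds its "api" and its "payload", one argument or row to a line. jog_arm: Moves the arm, as the interface text tells. Its arguments: {"type":"object","properties":{"series":{"type":"array"}},"required":["series"]}

```bash
mkdir -p pics
cat > h.py <<'E'
from bench import ctrl
import numpy as np, cv2
def cloud(c):
    K=np.array([[c['fx'],0,c['cx']],[0,c['fy'],c['cy']],[0,0,1.]])
    h,w=c['z_map'].shape
    u,v=np.meshgrid(np.arange(w),np.arange(h))
    p=cv2.undistortPoints(np.stack([u,v],-1).reshape(-1,1,2).astype(np.float64),K,np.array([c['k1'],0,0,0.])).reshape(h,w,2)
    z=c['z_map'][...,None]
    P=np.concatenate([p*z,z],-1)
    R=np.array(c['rotation'])
    if R.size==4:
        from scipy.spatial.transform import Rotation as Q
        R=Q.from_quat(R,scalar_first=True).as_matrix()
    return P@R.reshape(3,3).T+np.array(c['xyz'])
E
python3 - <<'E'
from h import *
o=ctrl.get_obs();print(o)
for n in ['scene','top']:
    c=ctrl.camera(n);print(n,c['xyz'],c['rotation'],c['fx'],c['k1'])
    cv2.imwrite(f'pics/{n}0.png',c['frame']);np.save(f'{n}0.npy',cloud(c))
E
```

```text
{'time_s': 0.0, 'q': array([ 1.04173627e+00,  1.81512756e-01,  1.60800938e+00, -5.21041239e-07,
        1.35379512e+00, -2.06319892e-01]), 'dq': array([ 9.34414702e-04, -6.65573094e-04,  1.39330190e-03, -1.52655149e-03,
        7.95638091e-05,  6.48305420e-04]), 'joint_efforts': array([ 1.59037816e-03, -4.44885814e+01, -3.51333797e+01, -2.69554939e-04,
        9.20728140e-03, -1.59184725e-05]), 'eef_pos': array([0.18208175, 0.54482991, 0.23039939]), 'eef_rot': array([-3.09726234e-04,  1.60670523e-01,  9.87007720e-01, -8.04756964e-04]), 'wrist_force': array([-0.63965424,  0.2054414 ,  0.26980411]), 'torque': array([ 0.07234008, -0.03204325, -0.01327712]), 'grasp_force': 0.0, 'opening': 1.0024054515871716}
scene [ 1.29703354 -0.68223729  0.82001984] [-0.42058739  0.81681825  0.35426209 -0.17439195] 499.33532358919064 -0.05914913987277137
top [0.34134709 0.02850565 1.27918753] [-0.06545921  0.70619255 -0.7021051   0.06368361] 479.28085712454305 0.0038450486175511107
```

View pics/top0.png

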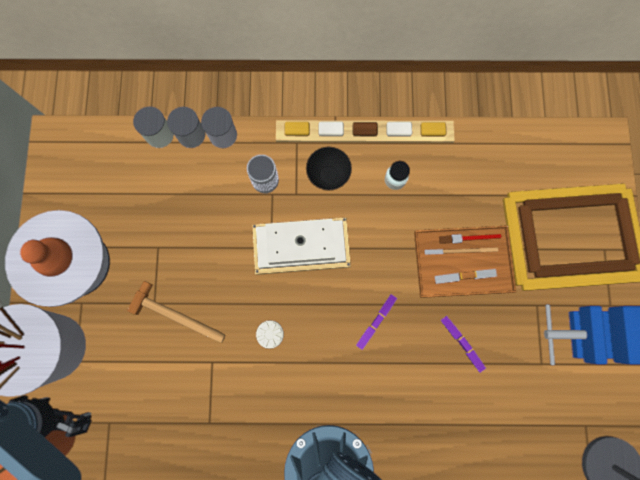

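View pics/scene0.png

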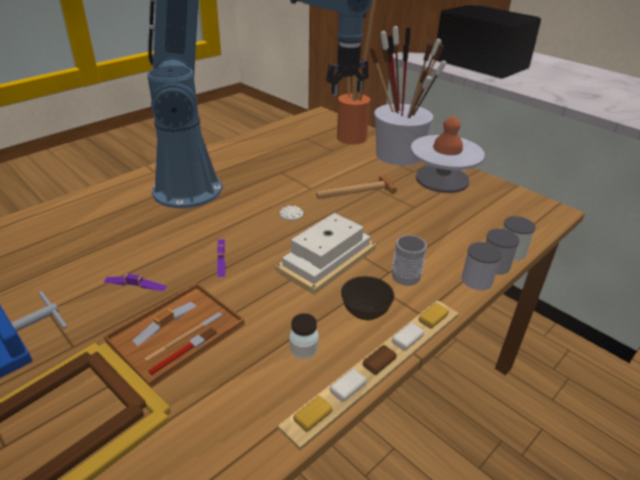

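The top picture shows three wedge shapes: a steel one with an orange wooden grip in the tray at (465,275), and two purple ones at (377,322) and (463,344). The steel and wood one fits the description. The mould is at (301,246). Next I confirm in a crop and measure.

Run:
```python
from h import *
P=np.load('top0.npy');im=cv2.imread('pics/top0.png')
a=cv2.resize(im[215:305,405:525],None,fx=5,fy=5,interpolation=cv2.INTER_CUBIC)[:,:600]
b=cv2.resize(im[210:280,245:357],None,fx=5,fy=5,interpolation=cv2.INTER_CUBIC)
cv2.imwrite('pics/crop.png',cv2.resize(np.vstack([a,np.pad(b,((0,0),(0,40),(0,0)))]),None,fx=.74,fy=.74))
def rect(m,name):
    r=cv2.minAreaRect((P[m][:,:2]*1000).astype(np.float32));z=P[m][:,2]
    print(name,m.sum(),r,'z med',np.median(z),z.std())
v,u=np.mgrid[:480,:640]
mo=(u>245)&(u<357)&(v>210)&(v<280)
z=P[...,2]
h=np.histogram(z[mo],bins=np.arange(0,.13,.004));print([(round(e,3),n) for n,e in zip(*h) if n])
zt=np.percentile(z[mo],80);print('top',zt)
rect(mo&(abs(z-zt)<.006),'mtop')
rect(mo&(abs(z-(zt-.042))<.006),'seam')
rect(mo&(abs(z-(zt-.067))<.004),'cradle')
tr=(u>405)&(u<520)&(v>218)&(v<302)
h=np.histogram(z[tr],bins=np.arange(0,.06,.002));print([(round(e,3),n) for n,e in zip(*h) if n])
f=im.astype(int);
hsv=cv2.cvtColor(im,cv2.COLOR_BGR2HSV)
w=(u>425)&(u<505)&(v>262)&(v<290)
rect(w&(z>.0095)&(z<.04),'wedge z')
rect(w&(hsv[...,1]<70),'steel')
rect(w&(z>.02),'grip')
rect(tr&(z>.016)&(v<262),'tools')
rect(tr&(z>.003),'tray')
# scene view of wedge / mould heights
S=np.load('scene0.npy');si=cv2.imread('pics/scene0.png')
m=(S[...,0]>.3)&(S[...,0]<.75)&(S[...,1]>-.05)&(S[...,1]<.3)
h=np.histogram(S[...,2][m],bins=np.arange(-.01,.13,.004));print([(round(e,3),n) for n,e in zip(*h) if n])
```

```text
[(np.float64(0.0), np.int64(1133)), (np.float64(0.004), np.int64(166)), (np.float64(0.008), np.int64(23)), (np.float64(0.012), np.int64(43)), (np.float64(0.016), np.int64(298)), (np.float64(0.02), np.int64(438)), (np.float64(0.024), np.int64(113)), (np.float64(0.028), np.int64(25)), (np.float64(0.032), np.int64(20)), (np.float64(0.036), np.int64(21)), (np.float64(0.04), np.int64(273)), (np.float64(0.044), np.int64(588)), (np.float64(0.048), np.int64(147)), (np.float64(0.052), np.int64(19)), (np.float64(0.056), np.int64(15)), (np.float64(0.06), np.int64(9)), (np.float64(0.064), np.int64(19)), (np.float64(0.068), np.int64(16)), (np.float64(0.072), np.int64(17)), (np.float64(0.076), np.int64(16)), (np.float64(0.08), np.int64(155)), (np.float64(0.084), np.int64(1285)), (np.float64(0.088), np.int64(1090)), (np.float64(0.092), np.int64(98))]
top 0.08727461536068479
mtop 2597 ((569.583251953125, 74.94549560546875), (101.17253875732422, 170.07723999023438), 4.818349838256836) z med 0.0877060234370779 0.0022644119855633987
seam 1010 ((569.20849609375, 74.88475036621094), (110.13510131835938, 
[... 2050 characters left out ...]
64(0.03), np.int64(182)), (np.float64(0.034), np.int64(155)), (np.float64(0.038), np.int64(183)), (np.float64(0.042), np.int64(338)), (np.float64(0.046), np.int64(399)), (np.float64(0.05), np.int64(152)), (np.float64(0.054), np.int64(154)), (np.float64(0.058), np.int64(165)), (np.float64(0.062), np.int64(108)), (np.float64(0.066), np.int64(93)), (np.float64(0.07), np.int64(97)), (np.float64(0.074), np.int64(88)), (np.float64(0.078), np.int64(104)), (np.float64(0.082), np.int64(192)), (np.float64(0.086), np.int64(1284)), (np.float64(0.09), np.int64(178)), (np.float64(0.094), np.int64(4)), (np.float64(0.098), np.int64(13)), (np.float64(0.102), np.int64(119)), (np.float64(0.106), np.int64(49))]
```

View pics/crop.png

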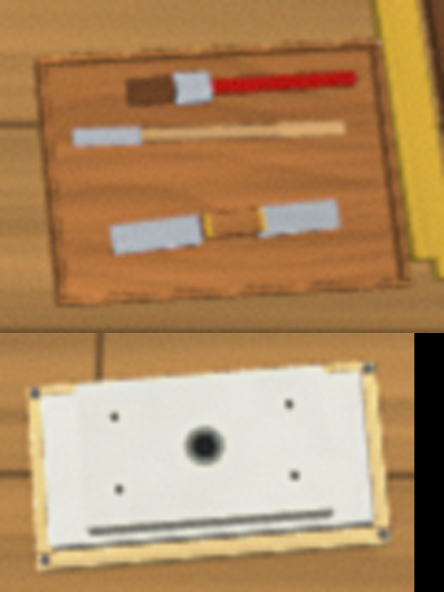

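The crop confirms it: the steel-bladed wedge with the wooden grip lies at (233,220) in the crop, with the modelling tool and brush beyond it. The mould's measured sizes (101x170, 110x230, 134x254) match the description, with its centre at (0.569, 0.075), yaw 4.8° and seam z of about 0.0455. Next I refine the wedge pose and plan the approach.

```bash
cat >> h.py <<'E'
from scipy.spatial.transform import Rotation as Q, Slerp
def pose(ang):  # tool down, tool x at world angle ang (deg)
    a=np.radians(ang);return Q.from_matrix(np.array([[np.cos(a),np.sin(a),0],[np.sin(a),-np.cos(a),0],[0,0,-1]]))
def plan(p1,ang,n,p0=None,R0=None):
    o=ctrl.get_obs()
    p0=np.array(o['eef_pos'] if p0 is None else p0);R0=Q.from_quat(o['eef_rot'],scalar_first=True) if R0 is None else R0
    R1=pose(ang);s=Slerp([0,1],Q.concatenate([R0,R1]))
    d=(np.array(p1)-p0)/n*1000
    dr=(R0.inv()*R1).as_rotvec()/n
    for i in range(n): print(np.round(s(i/n).inv().apply(d),1),np.round(dr,4))
def blob(c,box,mask):
    pass
E
python3 - <<'E'
from h import *
P=np.load('top0.npy');im=cv2.imread('pics/top0.png');z=P[...,2]
hsv=cv2.cvtColor(im,cv2.COLOR_BGR2HSV)
v,u=np.mgrid[:480,:640]
w=(u>432)&(u<500)&(v>264)&(v<288)
X=P[w];s=hsv[w]
ok=(abs(X[:,1]+.25)<.14)&(X[:,0]>.38)&(X[:,0]<.5)&(s[:,1]<90)&(X[:,2]<.04)
B=X[ok];print('steel',cv2.minAreaRect((B[:,:2]*1000).astype(np.float32)),B.mean(0),np.ptp(B,0))
g=X[(X[:,2]>.026)&(X[:,2]<.036)&(abs(X[:,1]+.25)<.14)];print('grip',cv2.minAreaRect((g[:,:2]*1000).astype(np.float32)),np.median(g,0),len(g))
plan([.47,-.25,.18],95,20)
E
```

```text
steel ((488.13885498046875, -335.5223388671875), (22.330703735351562, 108.95509338378906), 7.16818904876709) [ 0.48453649 -0.31517205  0.01238341] [0.02747275 0.10700745 0.03236674]
grip ((490.1626281738281, -363.0630187988281), (16.515361785888672, 44.17436981201172), 9.124439239501953) [ 0.49038245 -0.36316736  0.03129484] 105
[-26.3 -33.1   2.6] [-0.0001  0.      0.058 ]
[-28.1 -31.5   2.6] [-0.0001  0.      0.058 ]
[-29.9 -29.9   2.6] [-0.0001  0.      0.058 ]
[-31.6 -28.1   2.6] [-0.0001  0.      0.058 ]
[-33.2 -26.2   2.6] [-0.0001  0.      0.058 ]
[-34.6 -24.2   2.6] [-0.0001  0.      0.058 ]
[-36.  -22.2   2.5] [-0.0001  0.      0.058 ]
[-37.2 -20.    2.5] [-0.0001  0.      0.058 ]
[-38.3 -17.9   2.5] [-0.0001  0.      0.058 ]
[-39.3 -15.6   2.5] [-0.0001  0.      0.058 ]
[-40.1 -13.3   2.5] [-0.0001  0.      0.058 ]
[-40.8 -11.    2.5] [-0.0001  0.      0.058 ]
[-41.4  -8.6   2.5] [-0.0001  0.      0.058 ]
[-41.8  -6.2   2.5] [-0.0001  0.      0.058 ]
[-42.1  -3.7   2.5] [-0.0001  0.      0.058 ]
[-42.3  -1.3   2.5] [-0.0001  0.      0.058 ]
[-42.3   1.2   2.5] [-0.0001  0.      0.058 ]
[-42.1   3.6   2.5] [-0.0001  0.      0.058 ]
[-41.8   6.1   2.5] [-0.0001  0.      0.058 ]
[-41.4   8.5   2.5] [-0.0001  0.      0.058 ]
```

Run:
```python
from h import *
P=np.load('top0.npy');im=cv2.imread('pics/top0.png')
hsv=cv2.cvtColor(im,cv2.COLOR_BGR2HSV)
X=P.reshape(-1,3);s=hsv.reshape(-1,3)[:,1]
d=X[:,:2]-[.4902,-.363]
B=X[(abs(d[:,0])<.03)&(abs(d[:,1])<.1)&(s<90)&(X[:,2]>.004)&(X[:,2]<.03)]
r=cv2.minAreaRect((B[:,:2]*1000).astype(np.float32));c=B[:,:2]-B[:,:2].mean(0)
w,V=np.linalg.eigh(c.T@c);print(r,B.mean(0),np.degrees(np.arctan2(*V[::-1,1])))
plan([.49,-.362,.12],97,20)
```

```text
((491.6632385253906, -364.7300720214844), (22.181167602539062, 167.75926208496094), 7.037491798400879) [ 0.49017869 -0.35996895  0.01253933] 97.01219522576015
[-29.  -38.1   5.6] [-0.0001  0.      0.0563]
[-31.1 -36.4   5.6] [-0.0001  0.      0.0563]
[-33.1 -34.6   5.6] [-0.0001  0.      0.0563]
[-35.  -32.7   5.6] [-0.0001  0.      0.0563]
[-36.8 -30.7   5.6] [-0.0001  0.      0.0563]
[-38.4 -28.6   5.6] [-0.0001  0.      0.0563]
[-40.  -26.4   5.6] [-0.0001  0.      0.0563]
[-41.4 -24.1   5.5] [-0.0001  0.      0.0563]
[-42.7 -21.7   5.5] [-0.0001  0.      0.0563]
[-43.8 -19.3   5.5] [-0.0001  0.      0.0563]
[-44.9 -16.8   5.5] [-0.0001  0.      0.0563]
[-45.7 -14.2   5.5] [-0.0001  0.      0.0563]
[-46.5 -11.6   5.5] [-0.0001  0.      0.0563]
[-47.   -9.    5.5] [-0.0001  0.      0.0563]
[-47.5  -6.3   5.5] [-0.0001  0.      0.0563]
[-47.7  -3.7   5.5] [-0.0001  0.      0.0563]
[-47.9  -1.    5.5] [-0.0001  0.      0.0563]
[-47.9   1.7   5.5] [-0.0001  0.      0.0563]
[-47.7   4.4   5.5] [-0.0001  0.      0.0563]
[-47.4   7.1   5.5] [-0.0001  0.      0.0563]
```

Request:
{"api": "jog_arm", "payload": {
  "series": [
    [[-29, -38.1, 3, 0, 0, 0.056, 45], [-31.1, -36.4, 3, 0, 0, 0.056, 45], [-33.1, -34.6, 3, 0, 0, 0.056, 45], [-35, -32.7, 3, 0, 0, 0.056, 45], [-36.8, -30.7, 3, 0, 0, 0.056, 45], [-38.4, -28.6, 3, 0, 0, 0.056, 45], [-40, -26.4, 3, 0, 0, 0.056, 45], [-41.4, -24.1, 3, 0, 0, 0.056, 45], [-42.7, -21.7, 3, 0, 0, 0.056, 45], [-43.8, -19.3, 3, 0, 0, 0.056, 45]]
  ]
}}

```text
time_s: 1.1
eef_pos: [0.3369, 0.0902, 0.2012]
eef_rot: [0.0, 0.428, 0.904, 0.0]
wrist_force: [1.4, -0.0, 0.3]
opening: 0.529
grasp_force: 0.0
```

Request:
{"api": "jog_arm", "payload": {
  "series": [
    [[-44.9, -16.8, 8, 0, 0, 0.056, 45], [-45.7, -14.2, 8, 0, 0, 0.056, 45], [-46.5, -11.6, 8, 0, 0, 0.056, 45], [-47, -9, 8, 0, 0, 0.056, 45], [-47.5, -6.3, 8, 0, 0, 0.056, 45], [-47.7, -3.7, 8, 0, 0, 0.056, 45], [-47.9, -1, 8, 0, 0, 0.056, 45], [-47.9, 1.7, 8, 0, 0, 0.056, 45], [-47.7, 4.4, 8, 0, 0, 0.056, 45], [-47.4, 7.1, 8, 0, 0, 0.056, 45]]
  ]
}}

```text
time_s: 2.1
eef_pos: [0.4928, -0.3627, 0.1203]
eef_rot: [-0.001, 0.661, 0.75, 0.0]
wrist_force: [0.2, -0.6, 0.8]
opening: 0.53
grasp_force: 0.0
```

Run:
```python
from h import *
print(ctrl.get_obs()['eef_pos'])
c=ctrl.camera('wrist');P=cloud(c);cv2.imwrite('pics/wrist1.png',c['frame']);im=c['frame']
X=P.reshape(-1,3);hs=cv2.cvtColor(im,cv2.COLOR_BGR2HSV).reshape(-1,3)
d=X[:,:2]-[.4902,-.363]
m=(abs(d[:,0])<.035)&(abs(d[:,1])<.1)&(X[:,2]<.045)
B=X[m&(X[:,2]>.026)];print(len(B),cv2.minAreaRect((B[:,:2]*1000).astype(np.float32)),np.median(B,0))
B=X[m&(hs[:,1]<90)&(X[:,2]>.004)];print(len(B),cv2.minAreaRect((B[:,:2]*1000).astype(np.float32)))
plan([.49,-.362,.06],97,10)
print(ctrl.get_obs())
```

```text
[ 0.49281739 -0.3626777   0.12025928]
1999 ((491.1854553222656, -363.2864074707031), (17.103775024414062, 43.39564514160156), 7.361393451690674) [ 0.49100637 -0.36244653  0.02986746]
5700 ((490.7264099121094, -363.8888854980469), (21.07880401611328, 164.52215576171875), 7.120269298553467)
[ 0.8 -0.3  5.8] [-0.      0.0002 -0.0003]
[ 0.8 -0.3  5.8] [-0.      0.0002 -0.0003]
[ 0.8 -0.3  5.8] [-0.      0.0002 -0.0003]
[ 0.8 -0.3  5.8] [-0.      0.0002 -0.0003]
[ 0.8 -0.3  5.8] [-0.      0.0002 -0.0003]
[ 0.8 -0.3  5.8] [-0.      0.0002 -0.0003]
[ 0.8 -0.3  5.8] [-0.      0.0002 -0.0003]
[ 0.8 -0.3  5.8] [-0.      0.0002 -0.0003]
[ 0.8 -0.3  5.8] [-0.      0.0002 -0.0003]
[ 0.8 -0.3  5.8] [-0.      0.0002 -0.0003]
{'time_s': 2.15, 'q': array([-0.83373803,  0.38849131,  1.58896538, -0.00179982,  1.16261999,
       -0.95229966]), 'dq': array([ 0.02830902, -0.10171709,  0.13241351, -0.00521248,  0.01707672,
       -0.03817893]), 'joint_efforts': array([ 11.2400499 , -64.13354874, -26.27907336,   1.18226912,
         2.79333539,  -0.06621013]), 'eef_pos': array([ 0.4935923, -0.3692933,  0.1180121]), 'eef_rot': array([ 6.64849250e-04,  6.63704268e-01,  7.47994243e-01, -9.02887589e-04]), 'wrist_force': array([-0.61269661, -3.00301402,  0.56725337]), 'torque': array([-0.12412423,  0.09092168, -0.03675598]), 'grasp_force': 0.0, 'opening': 0.5314236656699705}
```

View pics/wrist1.png

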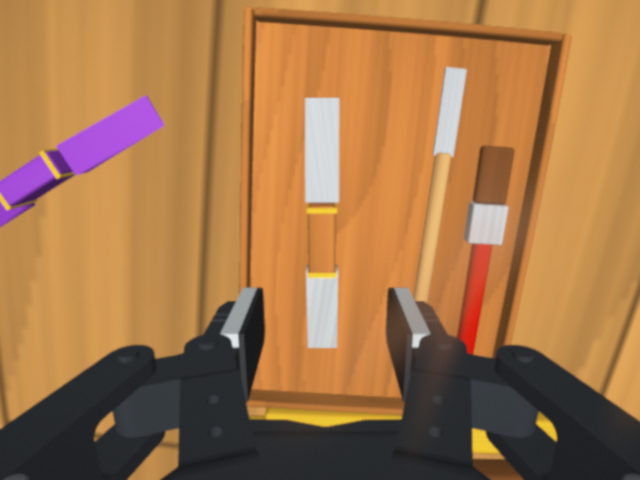

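The wrist picture shows the steel wedge's grip at (322,240), between the two fingers, with the modelling tool and brush clear to the right. I go down and let it settle.

Request:
{"api": "jog_arm", "payload": {
  "series": [
    [[0, 0, 12, 0, 0, 0, 45], [0, 0, 12, 0, 0, 0, 45], [0, 0, 12, 0, 0, 0, 45], [0, 0, 12, 0, 0, 0, 45], [0, 0, 12, 0, 0, 0, 45], [0, 0, 8, 0, 0, 0, 45], [0, 0, 0, 0, 0, 0, 45], [0, 0, 0, 0, 0, 0, 45], [0, 0, 0, 0, 0, 0, 45], [0, 0, 0, 0, 0, 0, 45]]
  ]
}}

```text
time_s: 3.15
eef_pos: [0.4931, -0.3614, 0.0541]
eef_rot: [0.001, 0.66, 0.751, -0.0]
wrist_force: [0.6, 0.2, 0.0]
opening: 0.53
grasp_force: 0.0
```

Run:
```python
from h import *
o=ctrl.get_obs();print(o['eef_pos'],o['eef_rot'])
R=Q.from_quat(o['eef_rot'],scalar_first=True)
print(np.round(R.as_matrix(),4))
print(R.inv().apply(np.array([.4908,-.3635,.009])-o['eef_pos'])*1000,(R.inv()*pose(97.2)).as_rotvec())
```

```text
[ 0.49313843 -0.36142241  0.05406088] [ 7.00029179e-04  6.60469701e-01  7.50852368e-01 -7.35338919e-05]
[[-1.276e-01  9.918e-01  1.000e-03]
 [ 9.918e-01  1.276e-01 -1.000e-03]
 [-1.100e-03  8.000e-04 -1.000e+00]]
[-1.71058487 -2.62103872 45.0607534 ] [0.00081556 0.00114746 0.00224389]
```

Request:
{"api": "jog_arm", "payload": {
  "series": [
    [[-1.7, -2.6, 10, 0, 0, 0.002, 45], [0, 0, 10, 0, 0, 0, 45], [0, 0, 10, 0, 0, 0, 45], [0, 0, 8, 0, 0, 0, 45], [0, 0, 4, 0, 0, 0, 45], [0, 0, 3, 0, 0, 0, 45], [0, 0, 0, 0, 0, 0, 40], [0, 0, 0, 0, 0, 0, 30], [0, 0, 0, 0, 0, 0, 20], [0, 0, 0, 0, 0, 0, 8]]
  ]
}}

```text
time_s: 4.15
eef_pos: [0.4908, -0.3634, 0.0091]
eef_rot: [0.001, 0.661, 0.75, -0.0]
wrist_force: [-0.3, -0.8, -0.6]
opening: 0.168
grasp_force: 59.3
```

Request:
{"api": "jog_arm", "payload": {
  "series": [
    [[0, 0, 0, 0, 0, 0, 4], [0, 0, 0, 0, 0, 0, 4], [0, 0, 0, 0, 0, 0, 4], [0, 0, 0, 0, 0, 0, 4], [0, 0, -5, 0, 0, 0, 4], [0, 0, -10, 0, 0, 0, 4], [0, 0, -15, 0, 0, 0, 4], [0, 0, -20, 0, 0, 0, 4], [0, 0, -20, 0, 0, 0, 4], [0, 0, -20, 0, 0, 0, 4]]
  ]
}}

```text
time_s: 5.15
eef_pos: [0.4904, -0.363, 0.1002]
eef_rot: [0.0, 0.661, 0.75, -0.0]
wrist_force: [-0.4, -0.7, -1.6]
opening: 0.178
grasp_force: 59.4
```

Run:
```python
from h import *
plan([.5839,-.0995,.08],94.8,10,p0=[.4906,-.3633,.0992])
```

```text
[25.  12.6  1.9] [0.     0.0001 0.0042]
[25.1 12.5  1.9] [0.     0.0001 0.0042]
[25.1 12.4  1.9] [0.     0.0001 0.0042]
[25.2 12.3  1.9] [0.     0.0001 0.0042]
[25.2 12.1  1.9] [0.     0.0001 0.0042]
[25.3 12.   1.9] [0.     0.0001 0.0042]
[25.3 11.9  1.9] [0.     0.0001 0.0042]
[25.4 11.8  1.9] [0.     0.0001 0.0042]
[25.4 11.7  1.9] [0.     0.0001 0.0042]
[25.5 11.6  1.9] [0.     0.0001 0.0042]
```

Request:
{"api": "jog_arm", "payload": {
  "series": [
    [[16, 8, 0, 0, 0, 0.006, 4], [31, 15.3, 0, 0, 0, 0.006, 4], [35, 17, 0, 0, 0, 0.006, 4], [35, 17, 2, 0, 0, 0.006, 4], [35, 16.5, 2, 0, 0, 0.006, 4], [35, 16.5, 5, 0, 0, 0.006, 4], [35, 16.4, 5, 0, 0, 0.006, 4], [30.5, 14.2, 5, 0, 0, 0, 4], [0, 0, 0, 0, 0, 0, 4], [0, 0, 0, 0, 0, 0, 4]]
  ]
}}

```text
time_s: 6.15
eef_pos: [0.5848, -0.0987, 0.0801]
eef_rot: [0.0, 0.676, 0.737, -0.0]
wrist_force: [0.1, -0.7, -1.3]
opening: 0.174
grasp_force: 59.4
```

Run:
```python
from h import *
o=ctrl.get_obs();print(o['eef_pos'])
R=Q.from_quat(o['eef_rot'],scalar_first=True)
print(R.inv().apply(np.array([.5839,-.0995,.0535])-o['eef_pos'])*1000,(R.inv()*pose(94.8)).as_rotvec(),o['wrist_force'],o['torque'])
c=ctrl.camera('wrist');P=cloud(c);cv2.imwrite('pics/wrist2.png',c['frame'])
t=ctrl.camera('top');T=cloud(t).reshape(-1,3)
# mould in wrist view, and wedge height
X=P.reshape(-1,3)
m=(X[:,0]>.45)&(X[:,0]<.7)&(X[:,1]<.3)
for n,lo,hi in [('top',.082,.094),('seam',.041,.050),('cradle',.016,.024)]:
    B=X[m&(X[:,2]>lo)&(X[:,2]<hi)&(X[:,1]>-.07)];print(n,len(B),B[:,2].mean() if len(B) else 0, cv2.minAreaRect((B[:,:2]*1000).astype(np.float32)) if len(B)>9 else 0)
```

```text
[ 0.58476434 -0.09872062  0.08005882]
[-0.68555919 -0.93740987 26.55893185] [0.00034748 0.00062277 0.0023837 ] [ 0.05709362 -0.66700736 -1.27631478] [-0.00958693  0.00272953  0.00967718]
top 21437 0.08631505462989747 ((579.2642211914062, -33.32793426513672), (101.0248031616211, 74.99515533447266), 4.889433860778809)
seam 16914 0.044900587686691015 ((578.489501953125, -23.636816024780273), (110.5855941772461, 32.10816192626953), 5.161131381988525)
cradle 6608 0.0199836090643609 ((578.4087524414062, -26.800188064575195), (134.40982055664062, 49.482723236083984), 4.739622592926025)
```

View pics/wrist2.png

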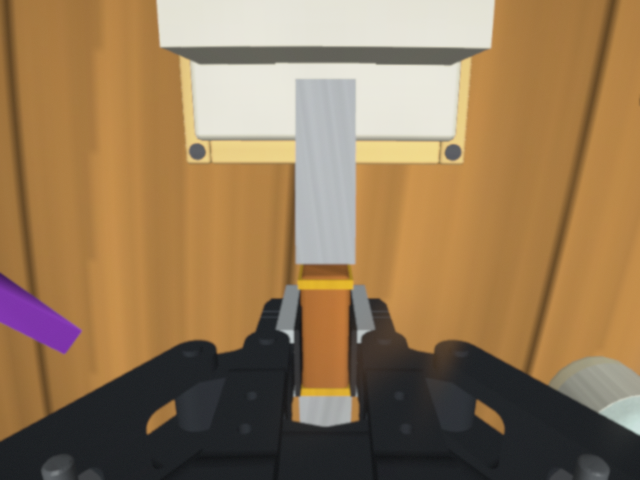

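The wrist picture shows the wedge's blade centred on the right ledge: tip at (325,80), ledge from 62 to 138, and the purple wedge away at the left. I lower it.

Request:
{"api": "jog_arm", "payload": {
  "series": [
    [[-0.7, -0.9, 7, 0, 0, 0.002, 4], [0, 0, 7, 0, 0, 0, 4], [0, 0, 7, 0, 0, 0, 4], [0, 0, 5, 0, 0, 0, 4], [0, 0, 2, 0, 0, 0, 4], [0, 0, 0.5, 0, 0, 0, 4], [0, 0, 0.5, 0, 0, 0, 4], [0, 0, 0, 0, 0, 0, 4], [0, 0, 0, 0, 0, 0, 4], [0, 0, 0, 0, 0, 0, 4]]
  ]
}}

```text
time_s: 7.25
eef_pos: [0.5839, -0.1001, 0.0506]
eef_rot: [0.0, 0.677, 0.736, 0.0]
wrist_force: [-0.7, -0.5, -1.1]
opening: 0.174
grasp_force: 59.4
```

Request:
{"api": "jog_arm", "payload": {
  "series": [
    [[0, 0, 0.3, 0, 0, 0, 4], [0, 0, 0.3, 0, 0, 0, 4], [0, 0, 0.3, 0, 0, 0, 4], [0, 0, 0.3, 0, 0, 0, 4], [0, 0, 0.3, 0, 0, 0, 4], [0, 0, 0, 0, 0, 0, 4], [0, 0, 0, 0, 0, 0, 4], [0, 0, 0, 0, 0, 0, 4], [0, 0, 0, 0, 0, 0, 4], [0, 0, 0, 0, 0, 0, 4]]
  ]
}}

```text
time_s: 8.25
eef_pos: [0.584, -0.1002, 0.0494]
eef_rot: [0.0, 0.677, 0.736, 0.0]
wrist_force: [-2.3, 0.8, 4.9]
opening: 0.172
grasp_force: 60.4
```

Request:
{"api": "jog_arm", "payload": {
  "series": [
    [[1.5, 0, -0.2, 0, 0, 0, 4], [1.5, 0, 0, 0, 0, 0, 4], [1.5, 0, 0, 0, 0, 0, 4], [1.5, 0, 0, 0, 0, 0, 4], [1.5, 0, 0, 0, 0, 0, 4], [1.5, 0, 0, 0, 0, 0, 4], [1.5, 0, 0, 0, 0, 0, 4], [1.5, 0, 0, 0, 0, 0, 4], [1.5, 0, 0, 0, 0, 0, 4], [0.5, 0, 0, 0, 0, 0, 4]]
  ]
}}

```text
time_s: 9.25
eef_pos: [0.5833, -0.0865, 0.0497]
eef_rot: [0.001, 0.678, 0.736, 0.0]
wrist_force: [-0.5, -3.0, 5.5]
opening: 0.171
grasp_force: 60.3
```

Request:
{"api": "jog_arm", "payload": {
  "series": [
    [[0.8, 0, 0, 0, 0, 0, 4], [0.8, 0, 0, 0, 0, 0, 4], [0.8, 0, 0, 0, 0, 0, 4], [0.8, 0, 0, 0, 0, 0, 4], [0.8, 0, 0, 0, 0, 0, 4], [0.8, 0, 0, 0, 0, 0, 4], [0.8, 0, 0, 0, 0, 0, 4], [0.8, 0, 0, 0, 0, 0, 4], [0.8, 0, 0, 0, 0, 0, 4], [0.8, 0, 0, 0, 0, 0, 4]]
  ]
}}

```text
time_s: 10.25
eef_pos: [0.5832, -0.0808, 0.0501]
eef_rot: [0.003, 0.677, 0.736, -0.001]
wrist_force: [0.6, -12.3, 4.6]
opening: 0.173
grasp_force: 60.2
```

Request:
{"api": "jog_arm", "payload": {
  "series": [
    [[0.8, 0, -0.1, 0, 0, 0, 4], [0.8, 0, -0.1, 0, 0, 0, 4], [0.8, 0, 0, 0, 0, 0, 4], [0.8, 0, 0, 0, 0, 0, 4], [0.8, 0, 0, 0, 0, 0, 4], [0.8, 0, 0, 0, 0, 0, 4], [0.8, 0, 0, 0, 0, 0, 4], [0.8, 0, 0, 0, 0, 0, 4], [0.8, 0, 0, 0, 0, 0, 4], [0.8, 0, 0, 0, 0, 0, 4]]
  ]
}}

```text
time_s: 11.25
eef_pos: [0.5827, -0.0737, 0.0501]
eef_rot: [0.003, 0.678, 0.735, -0.001]
wrist_force: [1.2, -14.1, 2.5]
opening: 0.174
grasp_force: 60.0
```

```bash
cat >> h.py <<'E'
C=np.array([.5693,.0749]);A=np.radians(4.77);YM=np.array([-np.sin(A),np.cos(A)]);XM=np.array([np.cos(A),np.sin(A)])
def lips(t):
    X=cloud(t).reshape(-1,3);d=X[:,:2]-C;y=d@YM;x=d@XM
    m=(abs(x)<.042)&(abs(y)<.078)&(X[:,2]>.075)&(X[:,2]<.115)
    m&=~((abs(x)<.012)&(abs(y)<.012))
    G=np.c_[y[m],x[m],np.ones(m.sum())];k=np.linalg.lstsq(G,X[m,2],rcond=None)[0]
    r=X[m,2]-G@k;g=abs(r)<.004;k=np.linalg.lstsq(G[g],X[m,2][g],rcond=None)[0]
    return 'topL %.2f topR %.2f mm n=%d'%((k[2]+.085*k[0])*1e3,(k[2]-.085*k[0])*1e3,g.sum())
def where():
    o=ctrl.get_obs();r=o['eef_pos'][:2]-C
    print('along %.2f lat %.2f'%(r@YM*1e3,r@XM*1e3),o['eef_pos'],o['wrist_force'],o['torque'],(Q.from_quat(o['eef_rot'],scalar_first=True).inv()*pose(94.77)).as_rotvec())
E
python3 - <<'E'
from h import *
where()
class _:pass
P0=np.load('top0.npy')
import h
h.cloud_=h.cloud
h.cloud=lambda t:P0
print('before',lips(None));h.cloud=h.cloud_
for n in ['top','scene']: print(n,lips(ctrl.camera(n)))
P=np.load('scene0.npy');h.cloud=lambda t:P;print('scene before',lips(None))
where()
E
```

```text
along -149.23 lat 1.02 [ 0.58272793 -0.0737273   0.05012799] [  1.21568672 -14.0813625    2.45433572] [-2.02842502 -0.14672039  0.01984679] [ 0.0028669   0.00583553 -0.00149816]
before topL 87.84 topR 87.68 mm n=1763
top topL 87.73 topR 88.91 mm n=1572
scene topL 88.26 topR 89.81 mm n=1033
scene before topL 88.26 topR 88.20 mm n=1085
along -148.92 lat 0.99 [ 0.58266506 -0.07341786  0.05009051] [  1.42971683 -12.17415693   1.36795437] [-1.76430011 -0.12980139 -0.00699669] [ 0.00279483  0.00533057 -0.0015386 ]
```

Request:
{"api": "jog_arm", "payload": {
  "series": [
    [[0.8, 0, 0, 0, 0, 0, 4], [0.8, 0, 0, 0, 0, 0, 4], [0.8, 0, 0, 0, 0, 0, 4], [0.8, 0, 0, 0, 0, 0, 4], [0.8, 0, 0, 0, 0, 0, 4], [0.8, 0, 0, 0, 0, 0, 4], [0.8, 0, 0, 0, 0, 0, 4], [0.8, 0, 0, 0, 0, 0, 4], [0, 0, 0, 0, 0, 0, 4], [0, 0, 0, 0, 0, 0, 4]]
  ]
}}

```text
time_s: 12.35
eef_pos: [0.5821, -0.0668, 0.05]
eef_rot: [0.003, 0.678, 0.735, -0.001]
wrist_force: [0.2, -12.4, 2.9]
opening: 0.176
grasp_force: 60.0
```

Run:
```python
from h import *
where()
for n in ['top','scene']: print(n,lips(ctrl.camera(n)))
```

```text
along -142.27 lat 0.96 [ 0.58208599 -0.06679999  0.05004713] [  0.19708422 -12.41527203   2.92245117] [-1.6581618  -0.08280137 -0.07750942] [ 0.00268585  0.00489851 -0.00152601]
top topL 87.58 topR 90.82 mm n=1434
scene topL 88.19 topR 91.09 mm n=1003
```

Request:
{"api": "jog_arm", "payload": {
  "series": [
    [[-2, 0, 0, 0, 0, 0, 4], [-5, 0, 0, 0, 0, 0, 4], [-7, 0, -0.2, 0, 0, 0, 4], [-8, 0, 0, 0, 0, 0, 4], [-8, 0, 0, 0, 0, 0, 4], [-8, 0, 0, 0, 0, 0, 4], [-3, 0, -12, 0, 0, 0, 4], [0, 0, -22, 0, 0, 0, 4], [0, 0, -22, 0, 0, 0, 4], [0, 0, -11, 0, 0, 0, 4]]
  ]
}}

```text
time_s: 13.45
eef_pos: [0.5846, -0.1048, 0.1183]
eef_rot: [0.001, 0.677, 0.736, 0.0]
wrist_force: [0.5, -0.5, -1.4]
opening: 0.174
grasp_force: 59.4
```

Request:
{"api": "jog_arm", "payload": {
  "series": [
    [[20, 0, 0, 0, 0, 0, 4], [40, 0, 0, 0, 0, 0, 4], [45, 0, 0, 0, 0, 0, 4], [45, 0, 0, 0, 0, 0, 4], [45, 0, 0, 0, 0, 0, 4], [45, 0, 0, 0, 0, 0, 4], [45, 0, 0, 0, 0, 0, 4], [45, 0, 0, 0, 0, 0, 4], [27, 0, 0, 0, 0, 0, 4], [0, 0, 0, 0, 0, 0, 4]]
  ]
}}

```text
time_s: 14.45
eef_pos: [0.5533, 0.2547, 0.1159]
eef_rot: [-0.001, 0.676, 0.737, -0.0]
wrist_force: [0.2, -0.4, -0.3]
opening: 0.176
grasp_force: 59.4
```

Request:
{"api": "jog_arm", "payload": {
  "series": [
    [[0, 0, 0, 0, 0, 0, 4], [0, 0, 15, 0, 0, 0, 4], [0, 0, 20, 0, 0, 0, 4], [0, 0, 15, 0, 0, 0, 4], [0, 0, 8, 0, 0, 0, 4], [0, 0, 3, 0, 0, 0, 4], [0, 0, 0, 0, 0, 0, 4], [0, 0, 0, 0, 0, 0, 4], [0, 0, 0, 0, 0, 0, 4], [0, 0, 0, 0, 0, 0, 4]]
  ]
}}

```text
time_s: 15.45
eef_pos: [0.5553, 0.2513, 0.0562]
eef_rot: [0.0, 0.677, 0.736, 0.001]
wrist_force: [0.4, 0.7, -0.9]
opening: 0.175
grasp_force: 59.4
```

Run:
```python
from h import *
where()
for n in ['top','scene']:
    c=ctrl.camera(n);print(n,lips(c))
```

```text
along 176.98 lat 0.74 [0.55532174 0.25133011 0.05615453] [ 0.44752742  0.72692278 -0.87807091] [-0.05642367  0.05118722  0.0146999 ] [ 0.00132011 -0.00017732 -0.00110979]
top topL 87.69 topR 90.83 mm n=1756
scene topL 88.21 topR 91.16 mm n=1067
```

Request:
{"api": "jog_arm", "payload": {
  "series": [
    [[0, -0.7, 2, 0, 0, 0, 4], [0, 0, 2, 0, 0, 0, 4], [0, 0, 1.4, 0, 0, 0, 4], [0, 0, 0.6, 0, 0, 0, 4], [0, 0, 0.5, 0, 0, 0, 4], [0, 0, 0.3, 0, 0, 0, 4], [-1, 0, 0, 0, 0, 0, 4], [-3, 0, 0, 0, 0, 0, 4], [-3, 0, 0, 0, 0, 0, 4], [-3, 0, 0, 0, 0, 0, 4]]
  ]
}}

```text
time_s: 16.55
eef_pos: [0.5561, 0.2415, 0.0497]
eef_rot: [0.001, 0.677, 0.736, 0.001]
wrist_force: [-0.7, 3.0, 6.5]
opening: 0.172
grasp_force: 60.4
```

Request:
{"api": "jog_arm", "payload": {
  "series": [
    [[-1.5, 0, 0, 0, 0, 0, 4], [-1.5, 0, 0, 0, 0, 0, 4], [-1.5, 0, 0, 0, 0, 0, 4], [-1, 0, 0, 0, 0, 0, 4], [-1, 0, 0, 0, 0, 0, 4], [-1, 0, 0, 0, 0, 0, 4], [-1, 0, 0, 0, 0, 0, 4], [-1, 0, 0, 0, 0, 0, 4], [-1, 0, 0, 0, 0, 0, 4], [-1, 0, 0, 0, 0, 0, 4]]
  ]
}}

```text
time_s: 17.55
eef_pos: [0.557, 0.2324, 0.05]
eef_rot: [-0.0, 0.678, 0.735, 0.003]
wrist_force: [-0.1, 13.9, 6.8]
opening: 0.174
grasp_force: 60.5
```

Run:
```python
from h import *
where()
for n in ['top','scene']:
    c=ctrl.camera(n);print(n,lips(c))
```

```text
along 157.97 lat 0.80 [0.55696479 0.23239258 0.05004349] [-0.0580009  13.9067762   6.80891813] [ 1.87767481  0.21432596 -0.02931219] [ 0.00354159 -0.00451042 -0.0014677 ]
top topL 87.70 topR 90.87 mm n=1735
scene topL 88.38 topR 91.16 mm n=1055
```

Request:
{"api": "jog_arm", "payload": {
  "series": [
    [[-0.8, 0, -0.1, 0, 0, 0, 4], [-0.8, 0, -0.1, 0, 0, 0, 4], [-0.8, 0, -0.1, 0, 0, 0, 4], [-1, 0, 0, 0, 0, 0, 4], [-1, 0, 0, 0, 0, 0, 4], [-1, 0, 0, 0, 0, 0, 4], [-1, 0, 0, 0, 0, 0, 4], [-1, 0, 0, 0, 0, 0, 4], [-1, 0, 0, 0, 0, 0, 4], [-1, 0, 0, 0, 0, 0, 4]]
  ]
}}

```text
time_s: 18.65
eef_pos: [0.5573, 0.2237, 0.05]
eef_rot: [-0.001, 0.677, 0.736, 0.003]
wrist_force: [-1.0, 15.5, 5.2]
opening: 0.172
grasp_force: 60.3
```

Request:
{"api": "jog_arm", "payload": {
  "series": [
    [[-1, 0, 0, 0, 0, 0, 4], [-1, 0, 0, 0, 0, 0, 4], [-1, 0, 0, 0, 0, 0, 4], [-1, 0, 0, 0, 0, 0, 4], [-1, 0, 0, 0, 0, 0, 4], [-1, 0, 0, 0, 0, 0, 4], [-1, 0, 0, 0, 0, 0, 4], [-1, 0, 0, 0, 0, 0, 4], [-1, 0, 0, 0, 0, 0, 4], [-1, 0, 0, 0, 0, 0, 4]]
  ]
}}

```text
time_s: 19.65
eef_pos: [0.5581, 0.2137, 0.05]
eef_rot: [-0.001, 0.677, 0.736, 0.003]
wrist_force: [-0.8, 14.7, 5.8]
opening: 0.168
grasp_force: 60.3
```

Run:
```python
from h import *
where()
for n in ['top','scene']:
    c=ctrl.camera(n);print(n,lips(c))
```

```text
along 139.30 lat 0.34 [0.55805177 0.21374532 0.05000493] [-0.75896153 14.74325393  5.83865439] [2.09325041 0.19588684 0.00610908] [ 0.00280261 -0.00525195 -0.00115821]
top topL 91.38 topR 90.46 mm n=1778
scene topL 92.20 topR 90.98 mm n=1102
```

Request:
{"api": "jog_arm", "payload": {
  "series": [
    [[-1, 0, -0.1, 0, 0, 0, 4], [-1, 0, -0.1, 0, 0, 0, 4], [-1, 0, 0, 0, 0, 0, 4], [-1, 0, 0, 0, 0, 0, 4], [-1, 0, 0, 0, 0, 0, 4], [-0.5, 0, 0, 0, 0, 0, 4], [0, 0, 0, 0, 0, 0, 4], [0, 0, 0, 0, 0, 0, 4], [2, 0, 0, 0, 0, 0, 4], [4, 0, 0, 0, 0, 0, 4]]
  ]
}}

```text
time_s: 20.75
eef_pos: [0.5584, 0.21, 0.0499]
eef_rot: [0.001, 0.677, 0.736, 0.0]
wrist_force: [0.9, -2.9, 4.9]
opening: 0.172
grasp_force: 60.4
```

Run:
```python
from h import *
where()
for n in ['top','scene']:
    c=ctrl.camera(n);print(n,lips(c))
```

```text
along 135.57 lat 0.35 [0.55837348 0.2100305  0.04986397] [ 0.90204467 -2.94186039  4.85973236] [-0.61128677 -0.04813012 -0.02102523] [ 0.00167709  0.00160894 -0.00081233]
top topL 92.79 topR 90.59 mm n=1754
scene topL 93.52 topR 90.71 mm n=1111
```

Request:
{"api": "jog_arm", "payload": {
  "series": [
    [[6, 0, 0, 0, 0, 0, 4], [8, 0, 0, 0, 0, 0, 4], [9, 0, 0, 0, 0, 0, 4], [9, 0, 0, 0, 0, 0, 4], [8, 0, -5, 0, 0, 0, 4], [0, 0, -15, 0, 0, 0, 4], [0, 0, -22, 0, 0, 0, 4], [0, 0, -20, 0, 0, 0, 4], [-10, 0, -5, 0, 0, 0, 4], [-30, 0, 0, 0, 0, 0, 4]]
  ]
}}

```text
time_s: 21.85
eef_pos: [0.5579, 0.2119, 0.1176]
eef_rot: [0.001, 0.676, 0.737, 0.001]
wrist_force: [0.4, -0.4, -2.2]
opening: 0.167
grasp_force: 59.4
```

Request:
{"api": "jog_arm", "payload": {
  "series": [
    [[-45, 0, 0, 0, 0, 0, 4], [-45, 0, 0, 0, 0, 0, 4], [-45, 0, 0, 0, 0, 0, 4], [-45, 0, 0, 0, 0, 0, 4], [-45, 0, 0, 0, 0, 0, 4], [-45, 0, 0, 0, 0, 0, 4], [-37, 0, 0, 0, 0, 0, 4], [-10, 0, 0, 0, 0, 0, 4], [0, 0, 10, 0, 0, 0, 4], [0, 0, 12, 0, 0, 0, 4]]
  ]
}}

```text
time_s: 22.85
eef_pos: [0.583, -0.1046, 0.0932]
eef_rot: [-0.0, 0.678, 0.735, 0.0]
wrist_force: [-0.1, 0.9, -1.3]
opening: 0.17
grasp_force: 59.4
```

Request:
{"api": "jog_arm", "payload": {
  "series": [
    [[0, 0, 12, 0, 0, 0, 4], [0, 0, 12, 0, 0, 0, 4], [0, 0, 8, 0, 0, 0, 4], [0, 0, 4, 0, 0, 0, 4], [0, 0, 0, 0, 0, 0, 4], [0, 0, 0, 0, 0, 0, 4], [0, 0, 0, 0, 0, 0, 4], [0, 0, 0, 0, 0, 0, 4], [0, 0, 0, 0, 0, 0, 4], [0, 0, 0, 0, 0, 0, 4]]
  ]
}}

```text
time_s: 23.85
eef_pos: [0.5835, -0.1052, 0.0584]
eef_rot: [0.0, 0.678, 0.735, 0.0]
wrist_force: [-0.1, 0.1, -2.3]
opening: 0.172
grasp_force: 59.4
```

Run:
```python
from h import *
where()
for n in ['top','scene']:
    c=ctrl.camera(n);print(n,lips(c))
```

```text
along -180.67 lat -0.79 [ 0.5835374  -0.10520526  0.05835509] [-0.11096304  0.1081009  -2.33919039] [ 0.01187249  0.0589537  -0.00971266] [ 0.00038556  0.00018764 -0.00131374]
top topL 92.87 topR 90.38 mm n=1763
scene topL 93.51 topR 90.80 mm n=1098
```

Request:
{"api": "jog_arm", "payload": {
  "series": [
    [[0, 0.6, 3, 0, 0, 0, 4], [0, 0, 3, 0, 0, 0, 4], [0, 0, 1.5, 0, 0, 0, 4], [0, 0, 0.8, 0, 0, 0, 4], [0, 0, 0.6, 0, 0, 0, 4], [3, 0, 0, 0, 0, 0, 4], [4, 0, 0, 0, 0, 0, 4], [4, 0, 0, 0, 0, 0, 4], [4, 0, 0, 0, 0, 0, 4], [4, 0, 0, 0, 0, 0, 4]]
  ]
}}

```text
time_s: 24.95
eef_pos: [0.583, -0.0861, 0.0497]
eef_rot: [0.001, 0.677, 0.736, 0.0]
wrist_force: [0.5, -2.2, 5.6]
opening: 0.17
grasp_force: 60.1
```

Request:
{"api": "jog_arm", "payload": {
  "series": [
    [[3, 0, 0, 0, 0, 0, 4], [3, 0, 0, 0, 0, 0, 4], [2, 0, 0, 0, 0, 0, 4], [1, 0, 0, 0, 0, 0, 4], [1, 0, 0, 0, 0, 0, 4], [1, 0, 0, 0, 0, 0, 4], [1, 0, 0, 0, 0, 0, 4], [1, 0, 0, 0, 0, 0, 4], [1, 0, 0, 0, 0, 0, 4], [1, 0, 0, 0, 0, 0, 4]]
  ]
}}

```text
time_s: 25.95
eef_pos: [0.5819, -0.0714, 0.0499]
eef_rot: [0.001, 0.677, 0.736, 0.0]
wrist_force: [-0.0, -3.3, 4.9]
opening: 0.172
grasp_force: 60.3
```

Run:
```python
from h import *
where()
for n in ['top','scene']:
    c=ctrl.camera(n);print(n,lips(c))
```

```text
along -146.81 lat 0.36 [ 0.58186676 -0.07137626  0.04986695] [-0.02535541 -3.33119061  4.89027126] [-0.19038193 -0.02944882 -0.01690068] [ 0.00138517  0.00097695 -0.00112535]
top topL 92.94 topR 90.24 mm n=1540
scene topL 93.27 topR 90.89 mm n=1068
```

Request:
{"api": "jog_arm", "payload": {
  "series": [
    [[1, 0, -0.1, 0, 0, 0, 4], [1, 0, -0.1, 0, 0, 0, 4], [1, 0, 0, 0, 0, 0, 4], [1, 0, 0, 0, 0, 0, 4], [1, 0, 0, 0, 0, 0, 4], [1, 0, 0, 0, 0, 0, 4], [1, 0, 0, 0, 0, 0, 4], [1, 0, 0, 0, 0, 0, 4], [1, 0, 0, 0, 0, 0, 4], [1, 0, 0, 0, 0, 0, 4]]
  ]
}}

```text
time_s: 27.05
eef_pos: [0.5814, -0.0642, 0.0501]
eef_rot: [0.003, 0.678, 0.735, -0.001]
wrist_force: [0.9, -13.7, 2.3]
opening: 0.176
grasp_force: 59.9
```

Request:
{"api": "jog_arm", "payload": {
  "series": [
    [[1, 0, 0, 0, 0, 0, 4], [1, 0, 0, 0, 0, 0, 4], [1, 0, 0, 0, 0, 0, 4], [1, 0, 0, 0, 0, 0, 4], [1, 0, 0, 0, 0, 0, 4], [1, 0, 0, 0, 0, 0, 4], [1, 0, 0, 0, 0, 0, 4], [1, 0, 0, 0, 0, 0, 4], [1, 0, 0, 0, 0, 0, 4], [1, 0, 0, 0, 0, 0, 4]]
  ]
}}

```text
time_s: 28.05
eef_pos: [0.5806, -0.0543, 0.05]
eef_rot: [0.003, 0.678, 0.735, -0.001]
wrist_force: [1.8, -14.2, 2.2]
opening: 0.176
grasp_force: 59.9
```

Run:
```python
from h import *
where()
for n in ['top','scene']:
    c=ctrl.camera(n);print(n,lips(c))
```

```text
along -129.73 lat 0.54 [ 0.5806261  -0.05433181  0.05000542] [  1.78001978 -14.17781457   2.16831278] [-2.04488713 -0.11814723  0.02444946] [ 0.00191132  0.00511979 -0.00134445]
top topL 92.83 topR 92.88 mm n=1286
scene topL 93.42 topR 93.44 mm n=945
```

Request:
{"api": "jog_arm", "payload": {
  "series": [
    [[1, 0, 0, 0, 0, 0, 4], [1, 0, 0, 0, 0, 0, 4], [1, 0, 0, 0, 0, 0, 4], [1, 0, 0, 0, 0, 0, 4], [1, 0, 0, 0, 0, 0, 4], [1, 0, 0, 0, 0, 0, 4], [1, 0, 0, 0, 0, 0, 4], [1, 0, 0, 0, 0, 0, 4], [1, 0, 0, 0, 0, 0, 4], [1, 0, 0, 0, 0, 0, 4]]
  ]
}}

```text
time_s: 29.15
eef_pos: [0.5798, -0.0443, 0.05]
eef_rot: [0.003, 0.678, 0.735, -0.001]
wrist_force: [0.8, -13.6, 3.2]
opening: 0.174
grasp_force: 59.9
```

Run:
```python
from h import *
where()
for n in ['top','scene']:
    c=ctrl.camera(n);print(n,lips(c))
```

```text
along -119.70 lat 0.57 [ 0.5798255  -0.04433445  0.05002439] [  0.81201711 -13.59167088   3.17926608] [-1.97656602e+00 -7.34662004e-02 -2.83328121e-04] [ 0.00191981  0.0050283  -0.00139746]
top topL 92.81 topR 94.93 mm n=1216
scene topL 93.21 topR 95.69 mm n=870
```

Request:
{"api": "jog_arm", "payload": {
  "series": [
    [[-2, 0, 0, 0, 0, 0, 4], [-5, 0, 0, 0, 0, 0, 4], [-8, 0, 0, 0, 0, 0, 4], [-10, 0, 0, 0, 0, 0, 4], [-10, 0, 0, 0, 0, 0, 4], [-10, 0, 0, 0, 0, 0, 4], [-10, 0, 0, 0, 0, 0, 4], [-8, 0, -8, 0, 0, 0, 4], [0, 0, -18, 0, 0, 0, 4], [0, 0, -22, 0, 0, 0, 4]]
  ]
}}

```text
time_s: 30.25
eef_pos: [0.5821, -0.1034, 0.0961]
eef_rot: [-0.002, 0.678, 0.735, -0.001]
wrist_force: [1.3, 0.5, -1.7]
opening: 0.173
grasp_force: 59.4
```

Request:
{"api": "jog_arm", "payload": {
  "series": [
    [[10, 0, -19, 0, 0, 0, 4], [30, 0, 0, 0, 0, 0, 4], [45, 0, 0, 0, 0, 0, 4], [45, 0, 0, 0, 0, 0, 4], [45, 0, 0, 0, 0, 0, 4], [45, 0, 0, 0, 0, 0, 4], [45, 0, 0, 0, 0, 0, 4], [45, 0, 0, 0, 0, 0, 4], [35, 0, 0, 0, 0, 0, 4], [13, 0, 0, 0, 0, 0, 4]]
  ]
}}

```text
time_s: 31.25
eef_pos: [0.5527, 0.2561, 0.1157]
eef_rot: [-0.001, 0.676, 0.737, -0.001]
wrist_force: [-0.0, 0.7, -1.4]
opening: 0.171
grasp_force: 59.4
```

Request:
{"api": "jog_arm", "payload": {
  "series": [
    [[0, 0, 0, 0, 0, 0, 4], [0, 0, 15, 0, 0, 0, 4], [0, 0, 20, 0, 0, 0, 4], [0, 0, 15, 0, 0, 0, 4], [0, 0, 8, 0, 0, 0, 4], [0, 0, 2, 0, 0, 0, 4], [0, 0, 0, 0, 0, 0, 4], [0, 0, 0, 0, 0, 0, 4], [0, 0, 0, 0, 0, 0, 4], [0, 0, 0, 0, 0, 0, 4]]
  ]
}}

```text
time_s: 32.25
eef_pos: [0.5551, 0.2529, 0.0571]
eef_rot: [0.0, 0.677, 0.736, 0.001]
wrist_force: [0.2, -0.1, -1.2]
opening: 0.174
grasp_force: 59.4
```

Run:
```python
from h import *
where()
for n in ['top','scene']:
    c=ctrl.camera(n);print(n,lips(c))
```

```text
along 178.57 lat 0.61 [0.55505891 0.25290625 0.0571307 ] [ 0.15344009 -0.13603531 -1.22748019] [-0.04489024 -0.00176598  0.0067933 ] [ 0.00127708 -0.00017662 -0.00110539]
top topL 92.43 topR 95.43 mm n=1765
scene topL 93.06 topR 95.76 mm n=1066
```

Request:
{"api": "jog_arm", "payload": {
  "series": [
    [[0, -0.6, 3, 0, 0, 0, 4], [0, 0, 2.5, 0, 0, 0, 4], [0, 0, 1, 0, 0, 0, 4], [0, 0, 0.6, 0, 0, 0, 4], [0, 0, 0.4, 0, 0, 0, 4], [-4, 0, 0, 0, 0, 0, 4], [-5, 0, 0, 0, 0, 0, 4], [-5, 0, 0, 0, 0, 0, 4], [-5, 0, 0, 0, 0, 0, 4], [-5, 0, 0, 0, 0, 0, 4]]
  ]
}}

```text
time_s: 33.35
eef_pos: [0.5569, 0.2288, 0.0498]
eef_rot: [0.0, 0.678, 0.735, 0.001]
wrist_force: [-0.7, 3.3, 6.6]
opening: 0.175
grasp_force: 60.4
```

Request:
{"api": "jog_arm", "payload": {
  "series": [
    [[-5, 0, 0, 0, 0, 0, 4], [-4, 0, 0, 0, 0, 0, 4], [-3, 0, 0, 0, 0, 0, 4], [-2, 0, 0, 0, 0, 0, 4], [-1, 0, 0, 0, 0, 0, 4], [-1, 0, 0, 0, 0, 0, 4], [-1, 0, 0, 0, 0, 0, 4], [-1, 0, 0, 0, 0, 0, 4], [-1, 0, 0, 0, 0, 0, 4], [-1, 0, 0, 0, 0, 0, 4]]
  ]
}}

```text
time_s: 34.35
eef_pos: [0.5587, 0.2094, 0.05]
eef_rot: [0.0, 0.678, 0.735, 0.001]
wrist_force: [0.1, 6.0, 6.6]
opening: 0.174
grasp_force: 60.5
```

Request:
{"api": "jog_arm", "payload": {
  "series": [
    [[-1, 0, -0.1, 0, 0, 0, 4], [-1, 0, -0.1, 0, 0, 0, 4], [-1, 0, 0, 0, 0, 0, 4], [-1, 0, 0, 0, 0, 0, 4], [-1, 0, 0, 0, 0, 0, 4], [-1, 0, 0, 0, 0, 0, 4], [-1, 0, 0, 0, 0, 0, 4], [-1, 0, 0, 0, 0, 0, 4], [-0.5, 0, 0, 0, 0, 0, 4], [0, 0, 0, 0, 0, 0, 4]]
  ]
}}

```text
time_s: 35.35
eef_pos: [0.5588, 0.2029, 0.05]
eef_rot: [-0.001, 0.678, 0.735, 0.002]
wrist_force: [-0.9, 11.6, 6.4]
opening: 0.172
grasp_force: 60.3
```

Run:
```python
from h import *
where()
for n in ['top','scene']:
    c=ctrl.camera(n);print(n,lips(c))
```

```text
along 128.46 lat 0.17 [0.558786   0.20292541 0.04999335] [-0.91751484 11.59664836  6.39822499] [1.59710622 0.23586785 0.03295284] [ 0.00224872 -0.00419993 -0.00133698]
top topL 93.70 topR 95.10 mm n=1761
scene topL 94.30 topR 95.51 mm n=1077
```

L is now about 6.0 and R about 7.4. A further 7 mm of push takes L to about 7.3.

Request:
{"api": "jog_arm", "payload": {
  "series": [
    [[-0.8, 0, -0.1, 0, 0, 0, 4], [-1, 0, -0.1, 0, 0, 0, 4], [-1, 0, 0, 0, 0, 0, 4], [-1, 0, 0, 0, 0, 0, 4], [-1, 0, 0, 0, 0, 0, 4], [-1, 0, 0, 0, 0, 0, 4], [-1, 0, 0, 0, 0, 0, 4], [-0.5, 0, 0, 0, 0, 0, 4], [0, 0, 0, 0, 0, 0, 4], [2, 0, 0, 0, 0, 0, 4]]
  ]
}}

```text
time_s: 36.45
eef_pos: [0.5591, 0.1957, 0.0499]
eef_rot: [0.0, 0.677, 0.736, 0.001]
wrist_force: [-1.3, -1.4, 5.4]
opening: 0.171
grasp_force: 60.3
```

Run:
```python
from h import *
where()
for n in ['top','scene']:
    c=ctrl.camera(n);print(n,lips(c))
```

```text
along 121.22 lat -0.07 [0.55914933 0.19569109 0.04993336] [-1.32307446 -1.39113173  5.3662343 ] [-0.45162783  0.07415305 -0.01944806] [ 0.00133495 -0.00069477 -0.00075384]
top topL 95.15 topR 95.10 mm n=1789
scene topL 95.79 topR 95.57 mm n=1096
```

Request:
{"api": "jog_arm", "payload": {
  "series": [
    [[5, 0, 0, 0, 0, 0, 4], [8, 0, 0, 0, 0, 0, 4], [10, 0, 0, 0, 0, 0, 4], [10, 0, 0, 0, 0, 0, 4], [10, 0, 0, 0, 0, 0, 4], [10, 0, 0, 0, 0, 0, 4], [8, 0, -10, 0, 0, 0, 4], [0, 0, -22, 0, 0, 0, 4], [0, 0, -25, 0, 0, 0, 4], [0, 0, -18, 0, 0, 0, 4]]
  ]
}}

```text
time_s: 37.55
eef_pos: [0.5533, 0.2568, 0.1253]
eef_rot: [-0.0, 0.677, 0.736, 0.0]
wrist_force: [0.5, 0.7, -1.3]
opening: 0.173
grasp_force: 59.4
```

Run:
```python
from h import *
where()
for n in ['top','scene']:
    c=ctrl.camera(n);print(n,lips(c))
where()
plan([.4908,-.3635,.1],97.2,18)
```

```text
along 182.56 lat -0.84 [0.55327846 0.256756   0.12534787] [ 0.45506644  0.72494558 -1.28029682] [-0.00317703  0.00354408 -0.03122501] [-0.00047159 -0.00082152 -0.00087476]
top topL 95.05 topR 95.20 mm n=1766
scene topL 95.72 topR 95.76 mm n=1081
along 182.67 lat 0.98 [0.55508993 0.25702232 0.12705932] [ 0.74717552  0.6105868  -1.3440484 ] [ 0.0108564  -0.01235159 -0.03315249] [ 0.00436049 -0.00136762 -0.00085038]
[-34.1  -6.4   1.4] [ 0.0002 -0.0001 -0.0024]
[-34.   -6.5   1.4] [ 0.0002 -0.0001 -0.0024]
[-34.   -6.6   1.4] [ 0.0002 -0.0001 -0.0024]
[-34.   -6.6   1.4] [ 0.0002 -0.0001 -0.0024]
[-34.   -6.7   1.4] [ 0.0002 -0.0001 -0.0024]
[-34.   -6.8   1.4] [ 0.0002 -0.0001 -0.0024]
[-34.   -6.9   1.5] [ 0.0002 -0.0001 -0.0024]
[-34.   -7.    1.5] [ 0.0002 -0.0001 -0.0024]
[-33.9  -7.1   1.5] [ 0.0002 -0.0001 -0.0024]
[-33.9  -7.1   1.5] [ 0.0002 -0.0001 -0.0024]
[-33.9  -7.2   1.5] [ 0.0002 -0.0001 -0.0024]
[-33.9  -7.3   1.5] [ 0.0002 -0.0001 -0.0024]
[-33.9  -7.4   1.5] [ 0.0002 -0.0001 -0.0024]
[-33.8  -7.5   1.5] [ 0.0002 -0.0001 -0.0024]
[-33.8  -7.5   1.5] [ 0.0002 -0.0001 -0.0024]
[-33.8  -7.6   1.5] [ 0.0002 -0.0001 -0.0024]
[-33.8  -7.7   1.5] [ 0.0002 -0.0001 -0.0024]
[-33.8  -7.8   1.5] [ 0.0002 -0.0001 -0.0024]
```

Both ends stand at about 7.5 mm and level. Now I carry the wedge back to the tray.

Request:
{"api": "jog_arm", "payload": {
  "series": [
    [[-20, -4, 0, 0, 0, -0.002, 4], [-34, -6.5, 0, 0, 0, -0.002, 4], [-34, -6.6, 0, 0, 0, -0.003, 4], [-34, -6.6, 0, 0, 0, -0.002, 4], [-34, -6.7, 0, 0, 0, -0.003, 4], [-34, -6.8, 0, 0, 0, -0.002, 4], [-34, -6.9, 0, 0, 0, -0.003, 4], [-34, -7, 0, 0, 0, -0.002, 4], [-34, -7.1, 0, 0, 0, -0.003, 4], [-34, -7.1, 0, 0, 0, -0.002, 4]]
  ]
}}

```text
time_s: 38.65
eef_pos: [0.5177, -0.0754, 0.1228]
eef_rot: [-0.001, 0.669, 0.744, -0.0]
wrist_force: [0.5, -0.2, -1.4]
opening: 0.175
grasp_force: 59.4
```

Request:
{"api": "jog_arm", "payload": {
  "series": [
    [[-34, -7.2, 0, 0, 0, -0.003, 4], [-34, -7.3, 0, 0, 0, -0.003, 4], [-34, -7.4, 2, 0, 0, -0.003, 4], [-34, -7.5, 5, 0, 0, -0.003, 4], [-34, -7.5, 10, 0, 0, -0.003, 4], [-34, -7.6, 10, 0, 0, -0.003, 4], [-34, -7.7, 5, 0, 0, 0, 4], [-34, -7.8, 0, 0, 0, 0, 4], [-15, -3, 0, 0, 0, 0, 4], [0, 0, 0, 0, 0, 0, 4]]
  ]
}}

```text
time_s: 39.65
eef_pos: [0.4891, -0.3684, 0.0911]
eef_rot: [-0.001, 0.663, 0.749, 0.0]
wrist_force: [-0.3, 0.7, -1.6]
opening: 0.172
grasp_force: 59.4
```

Request:
{"api": "jog_arm", "payload": {
  "series": [
    [[0, 0, 4, 0, 0, 0, 4], [0, 0, 8, 0, 0, 0, 4], [0, 0, 10, 0, 0, 0, 4], [0, 0, 10, 0, 0, 0, 4], [0, 0, 10, 0, 0, 0, 4], [0, 0, 8, 0, 0, 0, 4], [0, 0, 0, 0, 0, 0, 4], [0, 0, 0, 0, 0, 0, 4], [0, 0, 0, 0, 0, 0, 4], [0, 0, 0, 0, 0, 0, 4]]
  ]
}}

```text
time_s: 40.65
eef_pos: [0.4901, -0.3676, 0.0429]
eef_rot: [0.001, 0.662, 0.75, -0.0]
wrist_force: [0.3, -0.1, -1.4]
opening: 0.173
grasp_force: 59.4
```

Run:
```python
from h import *
o=ctrl.get_obs();print(o['eef_pos'])
R=Q.from_quat(o['eef_rot'],scalar_first=True)
print(R.inv().apply(np.array([.4908,-.3635,.009])-o['eef_pos'])*1000,(R.inv()*pose(97.2)).as_rotvec())
```

```text
[ 0.49014412 -0.36759331  0.04291758]
[ 4.01254367  1.13464018 33.91459694] [ 0.00065337  0.00093518 -0.00173499]
```

Request:
{"api": "jog_arm", "payload": {
  "series": [
    [[2, 1.1, 6, 0, 0, -0.002, 4], [2, 0, 8, 0, 0, 0, 4], [0, 0, 8, 0, 0, 0, 4], [0, 0, 6, 0, 0, 0, 4], [0, 0, 3, 0, 0, 0, 4], [0, 0, 1.5, 0, 0, 0, 4], [0, 0, 0.7, 0, 0, 0, 4], [0, 0, 0.5, 0, 0, 0, 4], [0, 0, 0, 0, 0, 0, 4], [0, 0, 0, 0, 0, 0, 4]]
  ]
}}

```text
time_s: 41.65
eef_pos: [0.4906, -0.3634, 0.009]
eef_rot: [0.0, 0.661, 0.75, -0.0]
wrist_force: [-0.3, 0.3, 0.4]
opening: 0.177
grasp_force: 59.6
```

Request:
{"api": "jog_arm", "payload": {
  "series": [
    [[0, 0, 0, 0, 0, 0, 20], [0, 0, 0, 0, 0, 0, 30], [0, 0, 0, 0, 0, 0, 40], [0, 0, 0, 0, 0, 0, 45], [0, 0, -5, 0, 0, 0, 45], [0, 0, -15, 0, 0, 0, 45], [0, 0, -25, 0, 0, 0, 45], [0, 0, -30, 0, 0, 0, 45], [0, 0, -30, 0, 0, 0, 45], [0, 0, -15, 0, 0, 0, 45]]
  ]
}}

```text
time_s: 42.65
eef_pos: [0.4918, -0.3645, 0.1331]
eef_rot: [0.003, 0.661, 0.75, -0.0]
wrist_force: [-0.3, -0.6, -0.1]
opening: 0.529
grasp_force: 0.0
```

Run:
```python
from h import *
c=ctrl.camera('wrist');P=cloud(c);cv2.imwrite('pics/wrist3.png',c['frame'])
X=P.reshape(-1,3);hs=cv2.cvtColor(c['frame'],cv2.COLOR_BGR2HSV).reshape(-1,3)
d=X[:,:2]-[.4902,-.363];m=(abs(d[:,0])<.04)&(abs(d[:,1])<.11)&(X[:,2]<.045)&(hs[:,1]<90)&(X[:,2]>.004)
B=X[m];print(len(B),cv2.minAreaRect((B[:,:2]*1000).astype(np.float32)),B[:,2].max())
t=ctrl.camera('top');s=ctrl.camera('scene');print(lips(t),lips(s));cv2.imwrite('pics/top3.png',t['frame'])
```

```text
5331 ((490.7280578613281, -364.5050048828125), (20.778133392333984, 164.67294311523438), 7.123349189758301) 0.031218156718674006
topL 95.07 topR 95.41 mm n=1778 topL 95.75 topR 95.54 mm n=1093
```

View pics/wrist3.png

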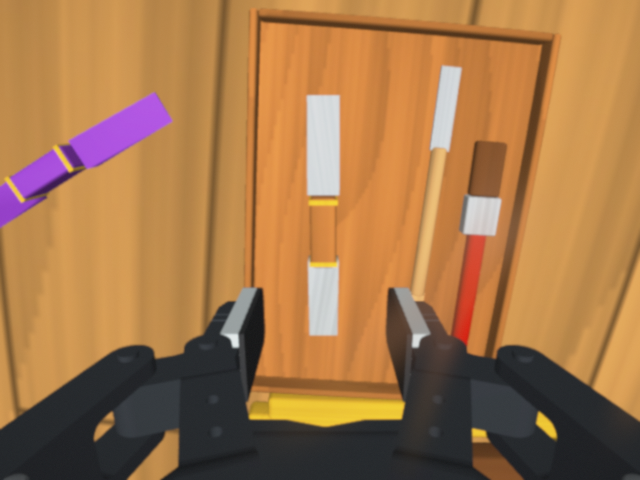

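View pics/top3.png

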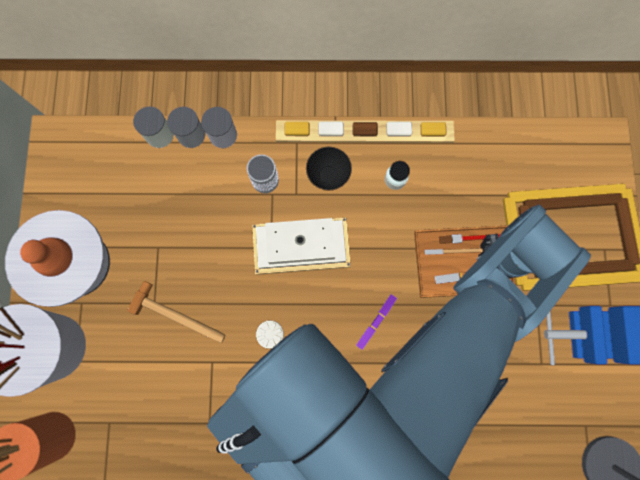

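The wedge lies flat in the tray at (322,215) in the wrist picture. In the top picture the mould at (301,246) is level and the bystanders are where they were. I hand in.

```bash
python3 -c "
from bench import ctrl
print(ctrl.hand_in())"
```

```text
the job is handed in; nothing more can be done
None
```

The job is handed in: the cameras put both mould ends about 7.5 mm open and level, and the wedge is back flat in the tray at about 43 s of the 72 s allowed.

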